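# Start a timber screw in the hand-driver jig

## Robot

A 7-joint arm with a two-finger parallel gripper is mounted at the origin on a cart in front of the work surface, level with it; the furniture and walls round the work are solid. World frame = base frame: x ahead of the robot, y to its left, z up, the work surface at z = 0. Lengths are in mm, angles in degrees, forces in N, time in s.
With the tool pointing down it reaches from about 400 to 900 mm from the base axis. Payload 5.5 kg.
Tool frame: the origin (TCP) lies midway between the tips of the shut fingers; the grasp point (between the pads) lies 19 mm behind it (env.grip_depth is the distance from the TCP to the grasp point, in mm); z points along the fingers, y is the line along which they close (so a half turn about z gives the same grasp; the last joint's range is limited). The gripper opens to 92 mm and grips with 3 to 60 N. Pads are 19 mm wide; open, the fingers measure 130 mm over their backs; the gripper's body (75 mm by 190 mm) begins 47 mm behind the grasp point.
Start: joints at [-55.222, 28.699, -24.465, 88.831, 12.651, 65.22, -12.049], TCP at [219.056, 611.976, 226.729] pointing down, gripper open.
Joint ranges: [-164.97, 164.97], [-17.58, 116.51], [-87.97, 89.64], [11.32, 138.91], [-80.73, 260.73], [10.89, 115.49], [-147.41, 147.41]. Speed limits (degrees/s): [147.25, 147.25, 180, 180, 180, 180, 180].

## Interface

Orientations are given as a 3x3 rotation matrix whose columns are the frame's x, y, z axes.
In Python, from workcell import env, get_image, camera_params gives the robot as it stands.
- The arm moves only by the tool move_arm, never from a script. Its argument "steps" is a list of rows, each a list of 2 entries, a list of its own where there are three numbers: the shift along the tool's x, y, z in mm, then the turn, a rotation vector about the tool's x, y, z in degrees. A call has 1 to 12 rows; each row is the pose to reach, as a shift and turn from the pose commanded when the call began, along the tool's axes at that moment; what a row does not reach only later rows make up. A row lasts 1/8 s, in which the tool goes at most 62.5 mm and 10.7 degrees, less where a joint would pass 70% of its speed; a pose out of reach is approached as far as the arm can. A call with a gripper value outside its range is refused whole. "fingers" is the closure, from -1 (fully open) to 1 (shut), set as the call begins (left out, the last holds). The fingers move at their own pace and stop on an object; "newtons" is the grip in N (left out, the last holds). Time passes only in rows, so rows that repeat a pose let the fingers close. It gives the time, the measured TCP pose, the force, the opening and the grip force at its end, in the units of the state.
- env.state(): the state, without advancing time (a new reading comes with each control period).
- get_image(name): name is "scene" or "top" or "wrist"; returns the picture (400x640x3 uint8, red, green, blue); there is no depth.
- camera_params(name): a dict with "fx", "fy", "cx", "cy" (pixels), "k1" (the pictures are not rectified: a ray, as slopes to the right and down, at radius r is drawn at 1 + k1 r^2 times it, then the intrinsics apply), "rvec" (rotation vector, rad) and "tvec" (3), from world to camera coordinates, as OpenCV has them. Camera axes: x right, y down, z forward; pixel columns grow to the right and rows downward; lengths in mm; the calibration is good to about 2 mm. A picture is of the moment at which its call begins: read the wrist's pose just before it. camera_params takes no time and is no camera call; for the wrist camera it gives the pose at the moment of the call.
- env.hand_in(): hands the job in; it is judged then, once.
The state is a dict: "t": time; "qpos": joint angles; "dq": joint speeds; "joint_torque": joint torques, N m; "ee_pos": TCP position; "ee_rot": TCP orientation; "force": force on the tool from outside, world axes, zero at the start; "ft_torque": the same for the moment, N m; "finger_gap": finger opening in mm; "finger_force": force on a finger pad.
Only numpy, scipy, OpenCV 4.12 (cv2) and the standard library are available. Lean on these libraries where they do the work, as an engineer would, in place of code of your own. Each camera call takes 0.05 s, during which the arm holds its last target. There are 200 camera calls.

## Task

Start the screw that stands in the loose wooden block: slide the block home in the jig, square against the fence and up against the end stop, so that the screw stands under the driver. Then push the crank knob firmly down so that the bit bears in the screw's head and, keeping that pressure on as the screw sinks, crank clockwise (seen from above) for about one and a half turns of the screw, at least one and less than two, so that it cuts its first thread. Finally raise the spindle to the top again and let go, leaving the block home in the jig and the nail tin, tape measure and masking tape where they are.

Things in the scene. Friction and masses are not known exactly. Their poses are not given: they have to be found in the camera images.
- jig: Fixed plywood board, 15 mm thick, x -85 to +115, y -80 to +265 mm. Origin on the bench below the spindle's axis; x away from the robot, y along the fence, towards the open end where the block is fed. Dark fence: face at x = +24 mm, y -25 to +185 mm, 33 mm above the bench. Dark end stop: face at y = -25 mm, x -24 to +44 mm, as high.
- guide (a point): Top of the grey arm that guides the vertical spindle, on the spindle's axis, 152 mm above the bench. The arm is 22 mm high, 33 mm wide, and runs to the steel column (38 mm wide at its top) 86 mm behind in the jig's +x. Above it the spindle carries the crank; below it a chuck 25 mm thick (parked: down to 104 mm above the bench) with the bit.
- block: Loose pale timber block, 48 (x) by 140 (y) by 22 mm high, about 0.15 kg, on the jig's board; origin at the centre of its underside, y along its length. Home (+x side on the fence, -y end on the stop) its origin is at x = 0, y = +45 mm in the jig's frame, same yaw. A steel screw stands upright in it at x = 0, y = -45 mm.
- screw_head (a point): Middle of the screw's head, level with its rim, 33 mm above the block's top at the start. Countersunk steel head 24 mm wide with a dished cross recess, 19 mm wide at the rim, 16 mm at its floor, 4 mm deep; threaded shank about 8 mm thick.
- screw (a joint): How far the screw is turned in, rad, clockwise from above positive; 0 at the start, range 0 to 18.9. It sinks 4 mm a turn and resists with about 0.02 N m. The bit drives it only by pressure: below about 6 N it slips in the recess, up to about 12 N it may still slip part of the way (depends on the friction of the day), with 13 to 16 N it carries the screw round with the crank.
- quill (a joint): How far the spindle with crank, chuck and bit is pushed down, m: 0 parked at the top, 0.040 lowest. It stays where it is left (about 4 N of friction, weight 1.8 N).
- bit (a joint): How far the sprung bit is pushed up into the chuck, m, 0 to 0.018: 1 N per mm, so 0.014 means that it presses with 14 N. At 0.018 the spring is solid. If the spindle does not follow the sinking screw down, the pressure falls by 4 N a turn.
- bit_tip (a point): Point of the bit, on the spindle's axis; parked 78 mm above the bench, about 8 mm above the rim of the screw's head. With the block home it reaches the floor of the recess after some 12 mm of travel.
- crank (a joint): Angle of the crank, rad, clockwise from above is positive, no end stops. At 0 the knob lies on the jig's -x side of the spindle, at pi/2 on the +y side.
- knob_grip (a point): Middle of the crank's black knob, the place to grip it from above: an upright round knob 25 mm thick and 44 mm tall that spins freely on its pin, standing on the 16 mm wide crank arm 24 mm below this point; 55 mm from the spindle's axis, 236 mm above the bench when parked.
- nail_tin: Blue round open tin, 74 mm wide, 55 mm high, bystander; origin at the centre of its underside.
- tape_measure: Black and yellow tape measure, 32 x 76 x 63 mm, bystander; origin at the centre of its underside.
- masking_tape: Flat roll of masking tape, 102 mm wide, 25 mm high, bystander; origin at the centre of its underside.

How it is judged:
By the outcome, as a careful person would: the job done as asked, in the order asked, and still so for the second after the job is handed in, with the robot touching nothing.
It also fails if it takes over 72 s, if anything falls off the work surface, if the arm or the gripper's body presses on something with over 40 N, if the wrist force passes 120 N, or if a joint passes its speed limit or range.

## Working session

There is one attempt and no reset: what is moved stays moved. The work goes in short steps, Python scripts to look and compute and a tool call to move; the robot and the scene stay as the last step left them, time stands still between calls to the robot, and variables do not carry over. Pictures are saved under pics/ and viewed, at most 10 in all, crops included, and the job is handed in when it is done.

Besides the shell and the picture viewer there is one more tool, called after "Emit:" by a JSON object that holds its "method" and its "body". move_arm: Moves the arm, as the interface text tells. Its arguments: {"type":"object","properties":{"steps":{"type":"array","items":{"type":"array"}},"fingers":{"type":"number"},"newtons":{"type":"number"}},"required":["steps"]}

```bash
mkdir -p pics; ls
python3 - <<'E'
from workcell import env,get_image,camera_params
import cv2,numpy as np
np.set_printoptions(precision=3,suppress=True)
s=env.state();print(s)
for n in("scene","top"):
    p=camera_params(n);print(n,p)
    cv2.imwrite(f"pics/{n}0.png",get_image(n)[:,:,::-1])
E
```

```text
pics
{'t': 0.0, 'qpos': array([-55.221,  28.753, -24.453,  88.891,  12.653,  65.217, -12.049]), 'dq': array([-0.014,  0.009,  0.082,  0.033, -0.085,  0.064,  0.052]), 'joint_torque': array([  0.001, -56.66 ,  -5.816, -27.912,  -0.069,   0.031,   0.   ]), 'ee_pos': array([218.928, 611.3  , 225.689]), 'ee_rot': array([[-0.941,  0.337, -0.001],
       [ 0.337,  0.941, -0.002],
       [ 0.   , -0.002, -1.   ]]), 'force': array([-0.465,  0.511, -0.898]), 'ft_torque': array([ 0.042, -0.015,  0.009]), 'finger_force': 0.0, 'finger_gap': 91.70868768962355}
scene {'fx': 413.16452684674584, 'fy': 413.16452684674584, 'cx': 326.72351265348726, 'cy': 204.94300298845292, 'k1': -0.009976161478749709, 'rvec': array([ 2.089, -1.06 ,  0.486]), 'tvec': array([-234.636,  393.715, 1093.503])}
top {'fx': 365.40847335322337, 'fy': 365.40847335322337, 'cx': 324.2551505383719, 'cy': 199.36651440916685, 'k1': 0.016242410886942893, 'rvec': array([ 2.125, -2.146,  0.212]), 'tvec': array([  71.669,  494.256, 1429.219])}
```

View pics/top0.png

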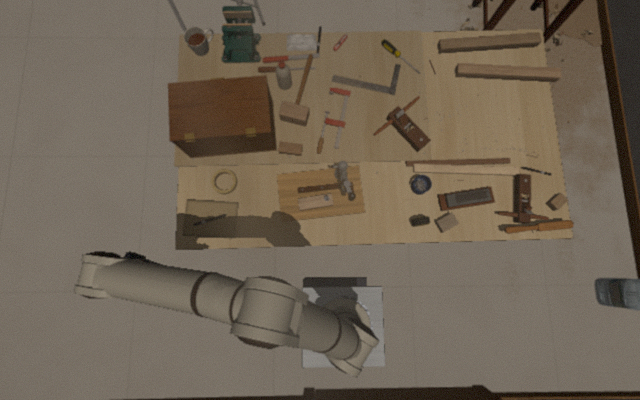

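View pics/scene0.png

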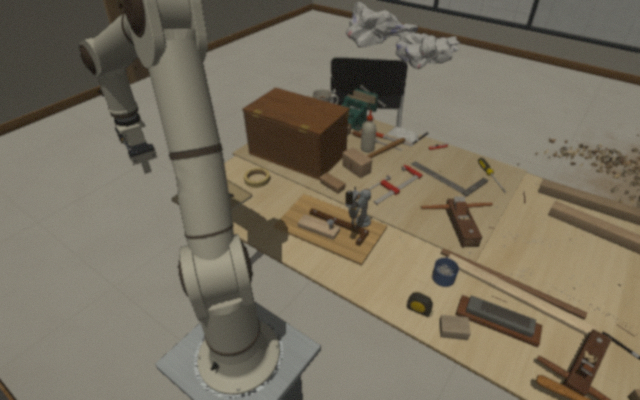

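Top view: jig spans about cols 277–365, rows 165–220; the block is at (315,202), and the column/spindle at about (345,180) at the right end. The tin (420,184), tape measure (419,220) and masking tape (225,182) are well clear of it.

```bash
cat > h.py <<'E'
from workcell import env,get_image,camera_params
import cv2,numpy as np
np.set_printoptions(precision=2,suppress=True)
def ray(p,uv):
    x,y=(uv[0]-p['cx'])/p['fx'],(uv[1]-p['cy'])/p['fy']
    a,b=x,y
    for _ in range(20):
        k=1+p['k1']*(a*a+b*b); a,b=x/k,y/k
    R=cv2.Rodrigues(np.array(p['rvec']))[0]; 
    return -R.T@np.array(p['tvec']), R.T@np.array([a,b,1.])
def onz(p,uv,z):
    c,d=ray(p,uv); return c+d*(z-c[2])/d[2]
def proj(p,X):
    R=cv2.Rodrigues(np.array(p['rvec']))[0]; c=R@np.array(X,float)+p['tvec']
    a,b=c[:2]/c[2]; k=1+p['k1']*(a*a+b*b)
    return np.array([p['fx']*a*k+p['cx'],p['fy']*b*k+p['cy']])
def tri(p,u,q,v):
    a,d=ray(p,u);b,e=ray(q,v);d/=np.linalg.norm(d);e/=np.linalg.norm(e)
    s,t=np.linalg.lstsq(np.c_[d,-e],b-a,rcond=None)[0]
    return (a+d*s+b+e*t)/2,np.linalg.norm(a+d*s-b-e*t)
E
python3 - <<'E'
from h import *
p=camera_params("top")
for n,uv,z in[("c1",(277,170),15),("c2",(363,166),15),("c3",(367,211),15),("c4",(282,220),15),("block",(315,202),37),("spindle",(343,178),200),("tin",(420,184),55),("mt",(225,182),25),("tm",(419,220),60)]:print(n,onz(p,uv,z))
w=camera_params("wrist");s=env.state();print(w)
R=cv2.Rodrigues(w['rvec'])[0];C=-R.T@w['tvec']
print(s['ee_rot'].T@(C-s['ee_pos']),s['ee_rot'].T@R.T)
a=get_image("top")[150:235,265:380,::-1];cv2.imwrite("pics/topc.png",cv2.resize(a,None,fx=6.5,fy=6.5,interpolation=cv2.INTER_CUBIC))
E
```

```text
c1 [625.95 261.52  15.  ]
c2 [640.82 -97.59  15.  ]
c3 [ 450.31 -108.25   15.  ]
c4 [416.42 238.84  15.  ]
block [485.66 104.25  37.  ]
spindle [545.08   0.77 200.  ]
tin [ 552.91 -321.02   55.  ]
mt [573.93 472.07  25.  ]
tm [ 405.91 -307.08   60.  ]
{'fx': 321.401207293659, 'fy': 321.401207293659, 'cx': 317.32979268890364, 'cy': 198.29719092455883, 'k1': -0.04233132918171945, 'rvec': array([-2.39, -1.68, -0.22]), 'tvec': array([-650.61,  -31.52,  389.26])}
[  69.93    1.19 -158.05] [[-0.   -0.97 -0.26]
 [ 1.   -0.    0.  ]
 [-0.   -0.26  0.97]]
```

View pics/topc.png

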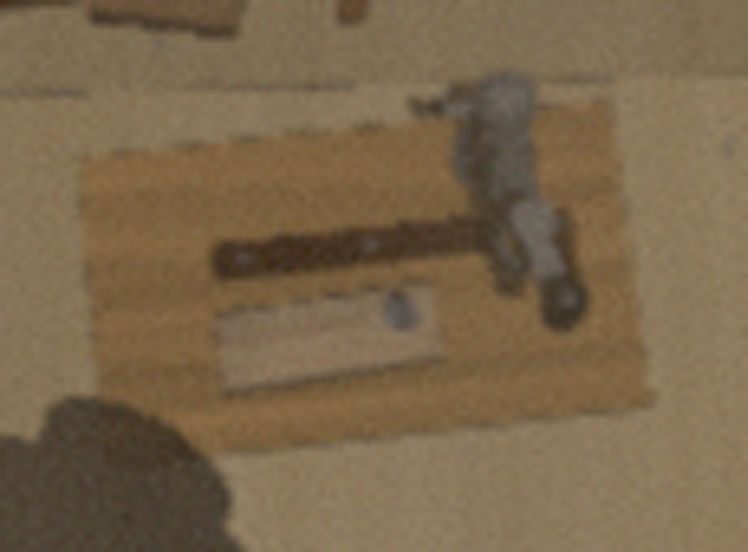

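The crop shows board corners (80,155), (612,98), (655,405), the fence from (215,258) to (490,232), the block (216–440, 285–390) with the screw head at (402,310), and the knob at (565,300).

Run:
```python
from h import *
p=camera_params("top")
f=lambda u,v,z:onz(p,(265+u/6.5-.42,150+v/6.5-.42),z)
A,B,C=f(82,155,15),f(612,98,15),f(653,405,15)
print(A,B,C,np.linalg.norm(A-B),np.linalg.norm(B-C))
d=A-B;yaw=np.degrees(np.arctan2(-d[0],d[1]));e=B-C;print(yaw,np.degrees(np.arctan2(e[1],e[0])))
y=np.radians(yaw);R=np.array([[np.cos(y),-np.sin(y)],[np.sin(y),np.cos(y)]])
O=np.mean([A[:2]-R@[115,265],B[:2]-R@[115,-80],C[:2]-R@[-85,-80]],0);print("O",O)
J=lambda P:R.T@(P[:2]-O)
print("A",J(A),J(B),J(C))
for n,a in dict(knob=(565,298,258),fence=(215,243,33),blkTL=(216,315,37),blkTR=(434,284,37),blkBR=(440,352,37),blkBL=(224,390,37),head=(400,310,70),headc=(510,92,152)).items():
  X=f(*a);print(n,X,J(X))
```

```text
[611.26 260.55  15.  ] [646.75 -79.86  15.  ] [ 446.71 -100.1    15.  ] 342.25467780410315 201.06743819343163
5.9518858477149985 5.776732045924466
O [523.8  -12.96]
A [115.36 262.96] [115.36 -79.29] [-85.71 -78.68]
knob [469.15 -23.07 258.  ] [-55.4   -4.38]
fence [549.22 174.6   33.  ] [ 44.73 183.92]
blkTL [502.5  173.69  37.  ] [ -1.83 187.85]
blkTR [521.1   37.59  37.  ] [ 2.56 50.56]
blkBR [477.96  34.49  37.  ] [-40.67  51.95]
blkBL [455.23 168.66  37.  ] [-49.37 187.76]
head [498.56  59.87  70.  ] [-17.55  75.05]
headc [612.36  -4.02 152.  ] [89.01 -0.29]
```

Emit:
{"method": "move_arm", "body": {"steps": [[[-20, -20, 0], [0, 0, -3]], [[-55, -60, 0], [0, 0, -8]], [[-95, -103, 0], [0, 0, -15]], [[-135, -147, 0], [0, 0, -20]], [[-175, -190, 0], [0, 0, -25.6]], [[-215, -233, 0], [0, 0, -25.6]], [[-255, -277, 0], [0, 0, -25.6]], [[-295, -320, 0], [0, 0, -25.6]], [[-335, -363, 0], [0, 0, -25.6]], [[-366, -397, 0], [0, 0, -25.6]], [[-366, -397, 0], [0, 0, -25.6]], [[-366, -397, 0], [0, 0, -25.6]]], "fingers": -0.1}}

```text
t: 1.65
ee_pos: [429.4, 115.5, 226.6]
ee_rot: [[-0.995, -0.103, -0.001], [-0.103, 0.995, 0.0], [0.0, 0.0, -1.0]]
force: [-0.4, 0.7, 0.2]
finger_gap: 50.2
finger_force: 0.0
```

Run:
```python
from h import *
cv2.imwrite("pics/w1.png",get_image("wrist")[:,:,::-1])
s=env.state();print(s['t'],s['ee_pos'],s['ee_rot'],s['qpos'],s['finger_gap'])
p=camera_params("wrist");np.save("w1.npy",p,allow_pickle=True)
y=np.radians(5.9);R=np.array([[np.cos(y),-np.sin(y)],[np.sin(y),np.cos(y)]])
for a in [(115,265,15),(-85,265,15),(-85,-80,15),(44,185,33),(24,185,33),(-22,119,37),(0,0,152),(-55,0,258)]:
  print(a,proj(p,[*(R@a[:2]+[523.8,-13]),a[2]]))
```

```text
1.7 [429.31 116.07 226.63] [[-0.99 -0.1  -0.  ]
 [-0.1   0.99  0.  ]
 [ 0.    0.   -1.  ]] [ -4.43   6.35 -15.06 117.18   1.93  56.72  75.54] 50.65266316489838
(115, 265, 15) [410.51 318.44]
(-85, 265, 15) [424.14 170.55]
(-85, -80, 15) [130.85 170.46]
(44, 185, 33) [354.16 277.75]
(24, 185, 33) [354.71 262.79]
(-22, 119, 37) [298.99 227.83]
(0, 0, 152) [149.34 300.06]
(-55, 0, 258) [ 25.21 321.69]
```

View pics/w1.png

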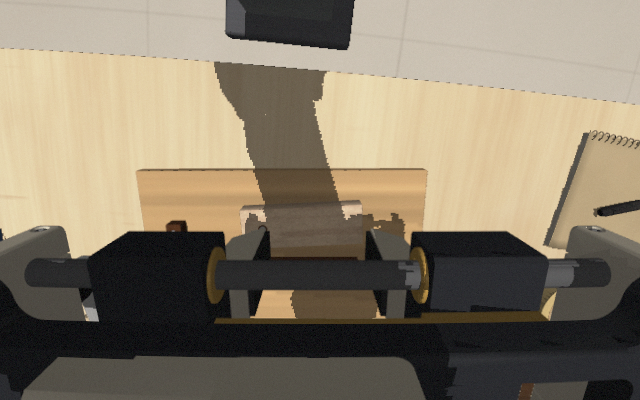

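Wrist view: the board's -x edge runs (137,170)–(427,169), and the block's -x edge runs (243,207)–(361,202). The fingers hide the rest.

Run:
```python
from h import *
p=np.load("w1.npy",allow_pickle=True).item()
y=np.radians(5.9);R=np.array([[np.cos(y),-np.sin(y)],[np.sin(y),np.cos(y)]])
for uv,z in [((137,170.5),15),((427.5,169.5),15),((243,207),37),((361,202),37)]:
  X=onz(p,uv,z);print(X,R.T@(X[:2]-[523.8,-13]))
```

```text
[446.78 -93.9   15.  ] [-84.93 -72.55]
[410.36 245.58  15.  ] [-86.26 268.87]
[471.43  37.91  37.  ] [-46.86  56.02]
[451.77 169.68  37.  ] [-52.87 189.12]
```

Emit:
{"method": "move_arm", "body": {"steps": [[[0, 0, 40], [0, 0, 0]], [[0, 0, 95], [0, 0, 0]], [[0, 0, 150], [0, 0, 0]], [[0, 0, 190], [0, 0, 0]], [[0, 0, 204], [0, 0, 0]], [[0, 0, 204], [0, 0, 0]], [[-10, 0, 204], [0, 0, 0]], [[-17, 0, 204], [0, 0, 0]], [[-24, 0, 204], [0, 0, 0]], [[-31, 0, 204], [0, 0, 0]], [[-38, 0, 204], [0, 0, 0]], [[-41, 0, 204], [0, 0, 0]]]}}

```text
t: 3.2
ee_pos: [471.1, 119.0, 22.7]
ee_rot: [[-0.995, -0.103, 0.0], [-0.103, 0.995, 0.0], [-0.0, 0.0, -1.0]]
force: [-2.4, -1.1, 2.5]
finger_gap: 50.4
finger_force: 1.0
```

Emit:
{"method": "move_arm", "body": {"steps": [[[-1.5, 0, 0], [0, 0, 0]], [[-3, 0, 0], [0, 0, 0]], [[-4, 0, 0], [0, 0, 0]], [[-5, 0, 0], [0, 0, 0]], [[-5, 0, 0], [0, 0, 0]]]}}

```text
t: 3.82
ee_pos: [474.3, 119.4, 22.5]
ee_rot: [[-0.995, -0.103, -0.002], [-0.103, 0.995, -0.001], [0.002, -0.0, -1.0]]
force: [-5.5, -0.2, 3.1]
finger_gap: 50.4
finger_force: 2.5
```

Emit:
{"method": "move_arm", "body": {"steps": [[[-1, 0, 0], [0, 0, 0]], [[-2, 0, 0], [0, 0, 0]], [[-2, 0, 0], [0, 0, 0]]]}}

```text
t: 4.2
ee_pos: [474.4, 119.4, 22.2]
ee_rot: [[-0.995, -0.103, -0.006], [-0.103, 0.995, -0.002], [0.006, -0.001, -1.0]]
force: [-8.8, -1.9, 7.5]
finger_gap: 50.5
finger_force: 4.5
```

Emit:
{"method": "move_arm", "body": {"steps": [[[8, 0, 0], [0, 0, 0]], [[20, 0, 0], [0, 0, 0]], [[22, 20, 0], [0, 0, 0]], [[22, 60, 0], [0, 0, 0]], [[18, 95, 0], [0, 0, 0]], [[-5, 103, 0], [0, 0, 0]], [[-25, 103, 0], [0, 0, 0]], [[-33, 103, 0], [0, 0, 0]], [[-33, 103, 0], [0, 0, 0]], [[-33, 103, 0], [0, 0, 0]]], "fingers": 1}}

```text
t: 5.45
ee_pos: [498.8, 225.2, 22.5]
ee_rot: [[-0.995, -0.103, -0.001], [-0.103, 0.995, -0.0], [0.001, -0.0, -1.0]]
force: [0.1, 0.0, 0.4]
finger_gap: 0.5
finger_force: 0.0
```

Run:
```python
from h import *
cv2.imwrite("pics/w2.png",get_image("wrist")[:,:,::-1])
p=camera_params("wrist");np.save("w2.npy",p,allow_pickle=True);s=env.state()
print(s['ee_pos'],s['finger_gap'],s['force'])
a=get_image("top")[150:235,265:380,::-1];cv2.imwrite("pics/topc2.png",cv2.resize(a,None,fx=6.5,fy=6.5,interpolation=cv2.INTER_CUBIC))
```

```text
[498.82 225.28  22.59] 0.21694499859125999 [ 0.91 -0.94 -0.78]
```

View pics/w2.png

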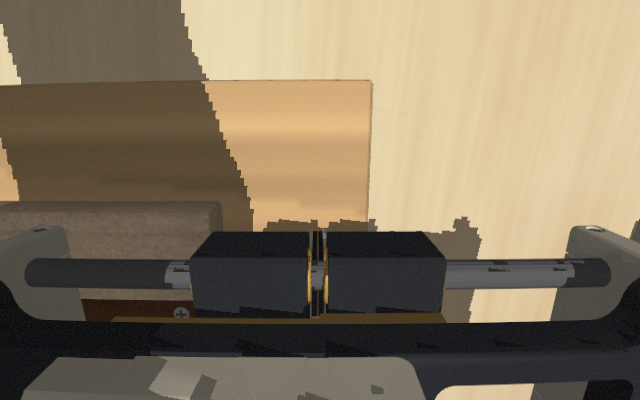

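The block lies along the fence, its near top corner at (222,204); the board corner is at (372,81).

Run:
```python
from h import *
p=np.load("w2.npy",allow_pickle=True).item()
y=np.radians(5.95);R=np.array([[np.cos(y),-np.sin(y)],[np.sin(y),np.cos(y)]])
O=[523.7,-10]
for uv,z in [((372,81),15),((222,204),37),((0,205),37),((0,86),15)]:
  X=onz(p,uv,z);print(X,R.T@(X[:2]-O))
print(R.T@(np.array([498.8,225.3])-O))
```

```text
[411.9  244.76  15.  ] [-84.79 264.97]
[475.21 179.66  37.  ] [-28.57 193.67]
[487.11  70.26  37.  ] [-28.07  83.62]
[431.23  56.6   15.  ] [-85.07  75.82]
[ -0.37 236.61]
```

Emit:
{"method": "move_arm", "body": {"steps": [[[0, -15, 0], [0, 0, 0]], [[0, -23, 0], [0, 0, 0]], [[0, -31, 0], [0, 0, 0]], [[0, -39, 0], [0, 0, 0]], [[0, -47, 0], [0, 0, 0]], [[0, -55, 0], [0, 0, 0]], [[0, -63, 0], [0, 0, 0]], [[0, -71, 0], [0, 0, 0]], [[0, -79, 0], [0, 0, 0]], [[0, -86, 0], [0, 0, 0]], [[0, -92, 0], [0, 0, 0]], [[0, -92, 0], [0, 0, 0]]]}}

```text
t: 7.05
ee_pos: [509.4, 133.2, 22.7]
ee_rot: [[-0.995, -0.102, -0.0], [-0.102, 0.995, -0.001], [0.0, -0.001, -1.0]]
force: [0.1, 0.2, 0.7]
finger_gap: 0.6
finger_force: 0.0
```

Emit:
{"method": "move_arm", "body": {"steps": [[[0, -2, 0], [0, 0, 0]], [[0, -4, 0], [0, 0, 0]], [[0, -6, 0], [0, 0, 0]], [[0, -6, 0], [0, 0, 0]]]}}

```text
t: 7.55
ee_pos: [509.8, 127.9, 22.7]
ee_rot: [[-0.995, -0.103, -0.0], [-0.103, 0.995, -0.0], [0.0, -0.0, -1.0]]
force: [0.3, 0.6, 0.3]
finger_gap: 0.5
finger_force: 0.1
```

Emit:
{"method": "move_arm", "body": {"steps": [[[0, -2, 0], [0, 0, 0]], [[0, -4, 0], [0, 0, 0]], [[0, -6, 0], [0, 0, 0]], [[0, -6, 0], [0, 0, 0]], [[0, -6, 0], [0, 0, 0]]]}}

```text
t: 8.18
ee_pos: [510.5, 121.8, 22.7]
ee_rot: [[-0.995, -0.103, -0.0], [-0.103, 0.995, -0.0], [0.0, -0.0, -1.0]]
force: [-0.6, 0.5, -0.2]
finger_gap: 0.1
finger_force: 0.0
```

Emit:
{"method": "move_arm", "body": {"steps": [[[0, -2, 0], [0, 0, 0]], [[0, -4, 0], [0, 0, 0]], [[0, -4, 0], [0, 0, 0]], [[0, -4, 0], [0, 0, 0]]]}}

```text
t: 8.68
ee_pos: [510.6, 120.1, 22.7]
ee_rot: [[-0.995, -0.104, -0.0], [-0.104, 0.995, 0.002], [-0.0, 0.002, -1.0]]
force: [-1.5, 4.0, -0.4]
finger_gap: 0.5
finger_force: 2.5
```

Emit:
{"method": "move_arm", "body": {"steps": [[[0, -2, 0], [0, 0, 0]], [[0, -2, 0], [0, 0, 0]], [[0, 4, 0], [0, 0, 0]], [[0, 15, 0], [0, 0, 0]], [[0, 50, 0], [0, 0, 0]], [[0, 60, -30], [0, 0, 0]], [[0, 60, -80], [0, 0, 0]], [[0, 60, -130], [0, 0, 0]], [[0, 60, -160], [0, 0, 0]], [[0, 60, -160], [0, 0, 0]], [[0, 60, -160], [0, 0, 0]]]}}

```text
t: 10.05
ee_pos: [504.2, 177.6, 182.1]
ee_rot: [[-0.995, -0.103, -0.001], [-0.103, 0.995, -0.001], [0.001, -0.001, -1.0]]
force: [0.6, -0.7, -0.4]
finger_gap: 0.2
finger_force: 0.0
```

Run:
```python
from h import *
cv2.imwrite("pics/w3.png",get_image("wrist")[:,:,::-1])
p=camera_params("wrist");np.save("w3.npy",p,allow_pickle=True);s=env.state()
print(s['t'],s['ee_pos'],s['force'])
a=get_image("scene");p=camera_params("scene")
y=np.radians(5.95);R=np.array([[np.cos(y),-np.sin(y)],[np.sin(y),np.cos(y)]])
J=lambda x,y,z:[*(R@[x,y]+[523.7,-12]),z]
for q in[(0,0,70),(-55,0,236),(0,0,152),(-24,115,37)]:print(proj(p,J(*q)),proj(camera_params("top"),J(*q)))
b=cv2.resize(a[170:270,270:400,::-1],None,fx=4,fy=4,interpolation=cv2.INTER_CUBIC)
t=cv2.resize(get_image("top")[160:225,275:370,::-1],None,fx=5.4,fy=5.4,interpolation=cv2.INTER_CUBIC)
o=np.zeros((b.shape[0]+0,800,3),np.uint8);print(b.shape,t.shape)
cv2.imwrite("pics/s3.png",b);cv2.imwrite("pics/t3.png",t)
```

```text
10.1 [503.87 177.49 181.54] [-1.17  0.06 -0.39]
[352.08 225.35] [344.1  190.92]
[346.03 196.1 ] [349.41 196.67]
[353.27 206.74] [345.64 186.53]
[318.47 224.63] [316.07 201.44]
(400, 520, 3) (351, 513, 3)
```

View pics/w3.png

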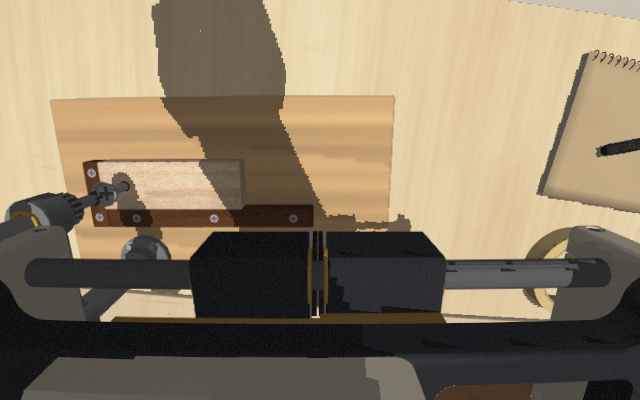

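View pics/s3.png

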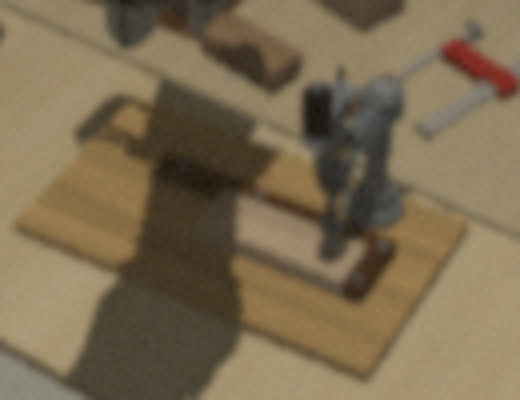

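The wrist view shows the block (97–244, rows 160–208) flush with the fence and stop, and the scene view agrees. The bit stands over the screw. I'll check squareness in numbers and also measure the knob.

Run:
```python
from h import *
p=np.load("w3.npy",allow_pickle=True).item()
g=cv2.GaussianBlur(cv2.imread("pics/w3.png"),(3,3),0).astype(float)
L=g.sum(2)
def edge(cols,r0,r1,z,ch=None):
  P=[]
  for c in cols:
    d=np.abs(np.diff(L[r0:r1,c]));r=r0+np.argmax(d)+.5;P.append(onz(p,(c,r),z)[:2])
  P=np.array(P);k=np.polyfit(P[:,1],P[:,0],1);res=P[:,0]-np.polyval(k,P[:,1]);
  m=abs(res)<2;k=np.polyfit(P[m,1],P[m,0],1);return -np.degrees(np.arctan(k[0])),m.sum(),P[0],P[-1],np.polyval(k,100)
print("board",edge([*range(56,160),*range(290,390)],92,106,15))
print("blk -x",edge([*range(104,160),*range(215,242)],152,168,37))
print("blk +x/fence",edge(range(150,240),200,214,37))
print("fence back",edge(range(120,310),218,234,33))
y=np.radians(6.0);R=np.array([[np.cos(y),-np.sin(y)],[np.sin(y),np.cos(y)]])
for uv,z in[((393.5,96),15),((52,100),15),((244,160),37),((244.5,208),37),((97,162),37),((313,206),33)]:
  X=onz(p,uv,z);print(uv,X,R.T@(X[:2]-[523.7,-12]))
# knob in scene/top: dark blobs
for n,(u,v),w in(("scene",(346,196),14),("top",(350,197),10)):
  im=get_image(n);q=im[v-w:v+w,u-w:u+w].sum(2).astype(int);print(n);print((q//10)[:,:])
```

```text
board (np.float64(6.052890333474501), np.int64(204), array([445.03, -88.86]), array([410.13, 239.25]), np.float64(424.91353354203363))
blk -x (np.float64(5.760384714547343), np.int64(80), array([499.49, -28.11]), array([483.58, 104.4 ]), np.float64(486.6663158320966))
blk +x/fence (np.float64(5.554097911188833), np.int64(90), array([542.41,  15.82]), array([534.21, 104.58]), np.float64(534.0313317640687))
fence back (np.float64(3.7416964928158922), np.int64(152), array([566.61, -18.4 ]), array([546.2, 175. ]), np.float64(557.7186108922382))
(393.5, 96) [411.04 243.82  15.  ] [-85.31 266.2 ]
(52, 100) [446.83 -93.22  15.  ] [-84.94 -72.74]
(244, 160) [484.72 107.3   37.  ] [-26.3  122.72]
(244.5, 208) [532.1  109.93  37.  ] [ 21.1  120.39]
(97, 162) [500.65 -35.14  37.  ] [-25.34 -20.6 ]
(313, 206) [524.3  176.88  33.  ] [ 20.34 187.78]
scene
[[16 16 20 24 26 28 26 27 28 28 29 30 31 35 36 36 37 36 38 37 38 38 37 38
  39 37 39 38]
 [13 15 17 22 25 28 28 28 27 27 26 27 29 31 35 37 37 37 38 38 37 38 38 39
  37 39 38 38]
 [15 14 14 20 26 28 28 29 28 27 25 23 23 28 33 37 38 37 38 38 38 38 
[... 2811 characters left out ...]
27 27]
 [31 30 28 25 23 26 31 28 22 17 16 19 22 17 16 20 26 28 29 29]
 [33 32 31 32 30 31 31 27 21 15 15 15 16 16 17 20 29 28 29 29]
 [31 30 30 31 28 30 28 26 21 15 14 13 13 15 19 26 29 29 26 28]
 [26 25 23 24 26 25 24 23 22 17 14 15 14 18 23 28 27 28 28 27]
 [23 25 26 25 28 26 25 25 25 23 19 17 19 23 27 27 29 28 29 28]
 [25 27 28 28 28 27 28 28 29 26 24 24 25 27 27 27 28 29 28 25]
 [29 27 27 28 27 29 27 29 28 28 28 29 27 28 27 28 27 27 27 27]
 [28 27 27 27 27 27 26 27 27 27 26 27 28 26 27 27 26 27 27 27]
 [27 28 26 26 26 26 25 26 27 26 26 26 25 26 26 27 25 25 26 26]
 [26 25 27 26 26 26 26 26 26 26 25 25 27 26 27 27 26 26 27 26]
 [25 26 25 26 27 25 27 27 28 27 26 27 28 27 28 28 29 27 26 27]]
```

Run:
```python
from h import *
p=camera_params("scene");q=camera_params("top")
X=onz(q,(351.8,196),258);print(X,onz(p,(349,198.3),236),tri(p,(349,198.3),q,(351.9,195.9)))
y=np.radians(6.0);R=np.array([[np.cos(y),-np.sin(y)],[np.sin(y),np.cos(y)]])
for O in ([523.7,-10],[523.7,-13]):print(R.T@(X[:2]-O))
s=env.state();print(s['ee_rot'].T@(np.array([X[0],X[1],217])-s['ee_pos']))
```

```text
[467.13 -24.04 258.  ] [465.85 -30.28 236.  ] (array([472.5 , -26.74, 229.78]), np.float64(1.0155232112597732))
[-57.73  -8.05]
[-57.41  -5.07]
[  57.54 -196.87  -35.25]
```

Emit:
{"method": "move_arm", "body": {"steps": [[[0, 0, -40], [0, 0, 0]], [[5, -10, -90], [0, 0, 0]], [[15, -40, -125], [0, 0, 0]], [[28, -90, -130], [0, 0, 0]], [[42, -140, -130], [0, 0, 0]], [[55, -185, -130], [0, 0, 0]], [[57, -197, -130], [0, 0, 0]], [[57, -197, -130], [0, 0, 0]], [[57, -197, -130], [0, 0, 0]]], "fingers": -1}}

```text
t: 11.42
ee_pos: [468.6, -22.1, 312.5]
ee_rot: [[-0.994, -0.105, -0.0], [-0.105, 0.994, 0.001], [0.0, 0.001, -1.0]]
force: [-0.4, 0.6, 0.4]
finger_gap: 85.7
finger_force: 0.0
```

Run:
```python
from h import *
cv2.imwrite("pics/w4.png",get_image("wrist")[:,:,::-1])
p=camera_params("wrist");np.save("w4.npy",p,allow_pickle=True);s=env.state()
print(s['t'],s['ee_pos'],s['force'],s['finger_gap'],proj(p,[467.1,-24,258]),proj(p,[480,-24,258]),proj(p,[523.7,-12,152]))
```

```text
11.475 [468.55 -22.08 312.49] [ 0.06  0.05 -0.6 ] 88.80727096132787 [312.43 213.41] [310.57 230.79] [319.55 234.85]
```

View pics/w4.png

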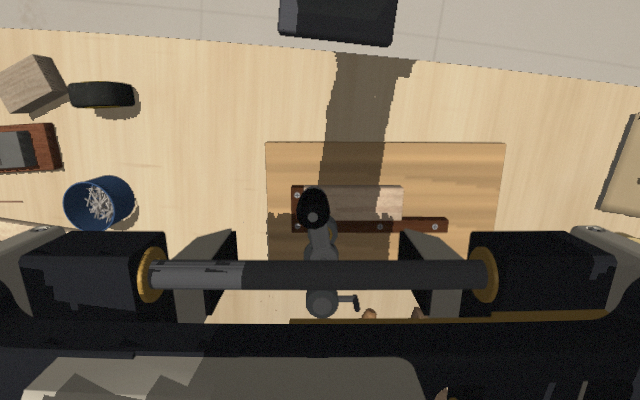

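The knob's top is centred on its bolt at (312,217), inside the open fingers. The crank arm leads towards (320,250), and the column top is at (322,303).

Run:
```python
from h import *
p=np.load("w4.npy",allow_pickle=True).item();s=env.state()
K=onz(p,(312,217),258);print("knob",K)
y=np.radians(6.0);R=np.array([[np.cos(y),-np.sin(y)],[np.sin(y),np.cos(y)]])
for uv,z in(((322,303),152),((322,303),165),((265.5,143),15),((504.5,143),15)):
  X=onz(p,uv,z);print(X,R.T@(X[:2]-[523.7,-10]))
for O in([523.7,-10],[523.7,-13]):
  j=R.T@(K[:2]-O);print(j,np.linalg.norm(j),np.degrees(np.arctan2(j[1],-j[0])))
s=env.state();print(s['ee_rot'].T@(K-s['ee_pos']))
```

```text
knob [469.74 -24.03 258.  ]
[605.29  -0.39 152.  ] [82.15  1.03]
[596.9   -1.52 165.  ] [73.68  0.78]
[448.16 -95.36  15.  ] [-84.05 -77.  ]
[411.27 242.45  15.  ] [-85.43 262.82]
[-55.13  -8.31] 55.75640414926718 -8.5741423501883
[-54.82  -5.33] 55.07808846124618 -5.552366532891789
[-0.99 -2.1  54.49]
```

Emit:
{"method": "move_arm", "body": {"steps": [[[-1, -2, 30], [0, 0, 0]], [[-1, -2, 70], [0, 0, 0]], [[-1, -2, 88], [0, 0, 0]], [[-1, -2, 94], [0, 0, 0]], [[-1, -2, 94], [0, 0, 0]]]}}

```text
t: 12.1
ee_pos: [469.8, -25.0, 218.8]
ee_rot: [[-0.995, -0.104, -0.0], [-0.104, 0.995, 0.0], [0.0, 0.0, -1.0]]
force: [0.1, 0.1, 0.3]
finger_gap: 92.3
finger_force: 0.0
```

Emit:
{"method": "move_arm", "body": {"steps": [[[0, 0, 0], [0, 0, 0]], [[0, 0, 0], [0, 0, 0]], [[0, 0, 0], [0, 0, 0]], [[0, 0, 0], [0, 0, 0]], [[0, 0, 0], [0, 0, 0]], [[0, 0, 0], [0, 0, 0]]], "fingers": 1, "newtons": 55}}

```text
t: 12.85
ee_pos: [469.5, -25.8, 218.7]
ee_rot: [[-0.995, -0.103, -0.0], [-0.103, 0.995, 0.0], [0.0, 0.0, -1.0]]
force: [0.3, 0.3, 0.1]
finger_gap: 36.2
finger_force: 0.0
```

Emit:
{"method": "move_arm", "body": {"steps": [[[0, 0, 0], [0, 0, 0]], [[0, 0, 0], [0, 0, 0]], [[0, 0, 0], [0, 0, 0]]]}}

```text
t: 13.22
ee_pos: [469.5, -25.8, 218.7]
ee_rot: [[-0.995, -0.103, -0.0], [-0.103, 0.995, 0.0], [0.0, 0.0, -1.0]]
force: [-0.0, -0.1, 0.6]
finger_gap: 24.2
finger_force: 55.0
```

Emit:
{"method": "move_arm", "body": {"steps": [[[0, 0, 4], [0, 0, 0]], [[0, 0, 8], [0, 0, 0]], [[0, 0, 12], [0, 0, 0]], [[0, 0, 16], [0, 0, 0]], [[0, 0, 20], [0, 0, 0]], [[0, 0, 24], [0, 0, 0]], [[0, 0, 24], [0, 0, 0]], [[0, 0, 24], [0, 0, 0]]]}}

```text
t: 14.22
ee_pos: [469.6, -26.0, 195.0]
ee_rot: [[-0.995, -0.103, 0.0], [-0.103, 0.995, -0.0], [-0.0, -0.0, -1.0]]
force: [-1.9, -0.6, 6.4]
finger_gap: 24.2
finger_force: 55.0
```

Emit:
{"method": "move_arm", "body": {"steps": [[[0, 0, 1], [0, 0, 0]], [[0, 0, 2], [0, 0, 0]], [[0, 0, 3], [0, 0, 0]]]}}

```text
t: 14.6
ee_pos: [469.7, -26.2, 192.9]
ee_rot: [[-0.995, -0.102, 0.001], [-0.102, 0.995, -0.001], [-0.001, -0.001, -1.0]]
force: [-5.9, -1.0, 15.1]
finger_gap: 24.1
finger_force: 55.0
```

Run:
```python
import numpy as np
r=55.3
for s in(-9,111,231,351,471):
  print(s,[[round(r*(np.cos(np.radians(s+k))-np.cos(np.radians(s))),1),round(r*(np.sin(np.radians(s+k))-np.sin(np.radians(s))),1)] for k in range(10,121,10)])
```

```text
-9 [[np.float64(0.7), np.float64(9.6)], [np.float64(-0.3), np.float64(19.2)], [np.float64(-3.0), np.float64(28.5)], [np.float64(-7.2), np.float64(37.1)], [np.float64(-12.9), np.float64(44.9)], [np.float64(-19.8), np.float64(51.6)], [np.float64(-27.8), np.float64(57.0)], [np.float64(-36.6), np.float64(60.9)], [np.float64(-46.0), np.float64(63.3)], [np.float64(-55.6), np.float64(63.9)], [np.float64(-65.2), np.float64(62.9)], [np.float64(-74.4), np.float64(60.3)]]
111 [[np.float64(-8.7), np.float64(-4.2)], [np.float64(-16.5), np.float64(-9.9)], [np.float64(-23.2), np.float64(-16.8)], [np.float64(-28.5), np.float64(-24.8)], [np.float64(-32.5), np.float64(-33.6)], [np.float64(-34.8), np.float64(-43.0)], [np.float64(-35.5), np.float64(-52.6)], [np.float64(-34.5), np.float64(-62.2)], [np.float64(-31.8), np.float64(-71.4)], [np.float64(-27.6), np.float64(-80.1)], [np.float64(-21.9), np.float64(-87.9)], [np.float64(-15.0), np.float64(-94.6)]]
231 [[np.float64(8.0), np.float64(-5.4)], [np.float64(16.8), np.float64(-9.3)], [np.float64(26.2), np.float64(-11.6)], [np.float64(35.8), np.float64(-12
[... 557 characters left out ...]
.8), np.float64(57.0)], [np.float64(-36.6), np.float64(60.9)], [np.float64(-46.0), np.float64(63.3)], [np.float64(-55.6), np.float64(63.9)], [np.float64(-65.2), np.float64(62.9)], [np.float64(-74.4), np.float64(60.3)]]
471 [[np.float64(-8.7), np.float64(-4.2)], [np.float64(-16.5), np.float64(-9.9)], [np.float64(-23.2), np.float64(-16.8)], [np.float64(-28.5), np.float64(-24.8)], [np.float64(-32.5), np.float64(-33.6)], [np.float64(-34.8), np.float64(-43.0)], [np.float64(-35.5), np.float64(-52.6)], [np.float64(-34.5), np.float64(-62.2)], [np.float64(-31.8), np.float64(-71.4)], [np.float64(-27.6), np.float64(-80.1)], [np.float64(-21.9), np.float64(-87.9)], [np.float64(-15.0), np.float64(-94.6)]]
```

Emit:
{"method": "move_arm", "body": {"steps": [[[0, 0, 1], [0, 0, 0]], [[0, 0, 1.2], [0, 0, 0]], [[0.7, 9.6, 1.3], [0, 0, 0]], [[-0.3, 19.2, 1.4], [0, 0, 0]], [[-3, 28.5, 1.5], [0, 0, 0]], [[-7.2, 37.1, 1.6], [0, 0, 0]], [[-12.9, 44.9, 1.7], [0, 0, 0]], [[-19.8, 51.6, 1.8], [0, 0, 0]]]}}

```text
t: 15.6
ee_pos: [485.0, 29.0, 191.5]
ee_rot: [[-0.995, -0.104, 0.003], [-0.104, 0.995, 0.001], [-0.003, 0.001, -1.0]]
force: [-2.6, 1.5, 12.8]
finger_gap: 23.9
finger_force: 55.0
```

Emit:
{"method": "move_arm", "body": {"steps": [[[-8, 5.4, 0.1], [0, 0, 0]], [[-16.8, 9.3, 0.2], [0, 0, 0]], [[-26.2, 11.7, 0.3], [0, 0, 0]], [[-35.8, 12.3, 0.4], [0, 0, 0]], [[-45.4, 11.3, 0.6], [0, 0, 0]], [[-54.6, 8.7, 0.7], [0, 0, 0]], [[-63.3, 4.5, 0.8], [0, 0, 0]], [[-71.1, -1.2, 0.9], [0, 0, 0]], [[-77.8, -8.1, 1], [0, 0, 0]], [[-83.1, -16.1, 1.1], [0, 0, 0]], [[-87.1, -24.9, 1.2], [0, 0, 0]], [[-89.4, -34.3, 1.3], [0, 0, 0]]]}}

```text
t: 17.1
ee_pos: [576.3, 1.8, 190.2]
ee_rot: [[-0.995, -0.102, -0.0], [-0.102, 0.995, -0.001], [0.0, -0.001, -1.0]]
force: [-7.8, -0.6, 15.6]
finger_gap: 24.2
finger_force: 55.0
```

Emit:
{"method": "move_arm", "body": {"steps": [[[0, -9.6, 0.1], [0, 0, 0]], [[1.3, -19.2, 0.2], [0, 0, 0]], [[4, -28.5, 0.3], [0, 0, 0]], [[8.2, -37.1, 0.4], [0, 0, 0]], [[13.9, -44.9, 0.6], [0, 0, 0]], [[20.8, -51.6, 0.7], [0, 0, 0]], [[28.8, -57, 0.8], [0, 0, 0]], [[37.6, -60.9, 0.9], [0, 0, 0]], [[47, -63.3, 1], [0, 0, 0]], [[56.6, -63.9, 1.1], [0, 0, 0]], [[66.2, -62.9, 1.2], [0, 0, 0]], [[75.4, -60.3, 1.3], [0, 0, 0]]]}}

```text
t: 18.6
ee_pos: [510.9, -64.9, 190.1]
ee_rot: [[-0.995, -0.103, 0.008], [-0.103, 0.995, -0.0], [-0.008, -0.001, -1.0]]
force: [0.7, 1.4, 14.9]
finger_gap: 24.3
finger_force: 55.0
```

Emit:
{"method": "move_arm", "body": {"steps": [[[8.7, 4.2, 0.8], [0, 0, 0]], [[16.5, 9.9, 1.1], [0, 0, 0]], [[23.2, 16.8, 1.3], [0, 0, 0]], [[28.5, 24.8, 1.4], [0, 0, 0]], [[32.5, 33.6, 1.6], [0, 0, 0]], [[34.8, 43, 1.7], [0, 0, 0]], [[35.5, 52.6, 1.8], [0, 0, 0]], [[34.5, 62.2, 1.9], [0, 0, 0]], [[31.8, 71.4, 2], [0, 0, 0]], [[27.6, 80.1, 2.1], [0, 0, 0]], [[21.9, 87.9, 2.2], [0, 0, 0]], [[15, 94.6, 2.3], [0, 0, 0]]]}}

```text
t: 20.1
ee_pos: [484.7, 28.7, 187.0]
ee_rot: [[-0.995, -0.103, 0.004], [-0.103, 0.995, 0.001], [-0.004, 0.001, -1.0]]
force: [-1.8, 0.2, 14.6]
finger_gap: 24.5
finger_force: 55.0
```

Emit:
{"method": "move_arm", "body": {"steps": [[[-8, 5.4, 0.1], [0, 0, 0]], [[-16.8, 9.3, 0.2], [0, 0, 0]], [[-26.2, 11.7, 0.3], [0, 0, 0]], [[-35.8, 12.3, 0.3], [0, 0, 0]], [[-45.4, 11.3, 0.4], [0, 0, 0]], [[-54.6, 8.7, 0.5], [0, 0, 0]], [[-63.3, 4.5, 0.6], [0, 0, 0]], [[-71.1, -1.2, 0.7], [0, 0, 0]], [[-77.8, -8.1, 0.8], [0, 0, 0]], [[-83.1, -16.1, 0.9], [0, 0, 0]], [[-87.1, -24.9, 1], [0, 0, 0]], [[-88.7, -34.3, 1.1], [0, 0, 0]]]}}

```text
t: 21.6
ee_pos: [576.0, 2.1, 186.1]
ee_rot: [[-0.995, -0.103, 0.003], [-0.103, 0.995, -0.0], [-0.003, -0.0, -1.0]]
force: [-4.7, 0.1, 16.3]
finger_gap: 23.9
finger_force: 55.0
```

Emit:
{"method": "move_arm", "body": {"steps": [[[0, 0, -4], [0, 0, 0]], [[0, 0, -10], [0, 0, 0]], [[0, 0, -17], [0, 0, 0]], [[0, 0, -24], [0, 0, 0]], [[0, 0, -30], [0, 0, 0]], [[0, 0, -33], [0, 0, 0]], [[0, 0, -34], [0, 0, 0]], [[0, 0, -34], [0, 0, 0]]]}}

```text
t: 22.6
ee_pos: [575.4, 3.2, 217.4]
ee_rot: [[-0.995, -0.104, 0.001], [-0.104, 0.995, 0.001], [-0.001, 0.001, -1.0]]
force: [5.7, 1.8, -4.3]
finger_gap: 24.1
finger_force: 55.0
```

Emit:
{"method": "move_arm", "body": {"steps": [[[0, 0, -1], [0, 0, 0]], [[0, 0, -2], [0, 0, 0]], [[0, 0, -2], [0, 0, 0]]]}}

```text
t: 22.98
ee_pos: [575.4, 3.3, 218.8]
ee_rot: [[-0.995, -0.104, 0.001], [-0.104, 0.995, 0.001], [-0.001, 0.001, -1.0]]
force: [6.7, 1.8, -7.1]
finger_gap: 24.4
finger_force: 55.0
```

Emit:
{"method": "move_arm", "body": {"steps": [[[0, 0, -1], [0, 0, 0]], [[0, 0, -2], [0, 0, 0]], [[0, 0, -2], [0, 0, 0]]]}}

```text
t: 23.35
ee_pos: [575.1, 3.9, 219.0]
ee_rot: [[-0.995, -0.104, -0.0], [-0.104, 0.995, 0.002], [0.0, 0.002, -1.0]]
force: [10.8, 2.8, -17.6]
finger_gap: 24.3
finger_force: 55.0
```

Emit:
{"method": "move_arm", "body": {"steps": [[[0, 0, 2.5], [0, 0, 0]], [[0, 0, 2.5], [0, 0, 0]]]}}

```text
t: 23.6
ee_pos: [575.3, 3.5, 218.7]
ee_rot: [[-0.995, -0.104, 0.001], [-0.104, 0.995, 0.001], [-0.001, 0.001, -1.0]]
force: [5.8, 2.7, -6.4]
finger_gap: 24.0
finger_force: 55.0
```

Emit:
{"method": "move_arm", "body": {"steps": [[[0, 0, 0], [0, 0, 0]], [[0, 0, 0], [0, 0, 0]], [[0, 0, 0], [0, 0, 0]], [[0, 0, 0], [0, 0, 0]], [[0, 0, 0], [0, 0, 0]], [[0, 0, -10], [0, 0, 0]], [[0, 0, -50], [0, 0, 0]], [[0, 0, -100], [0, 0, 0]], [[40, 60, -130], [0, 0, 0]], [[60, 120, -130], [0, 0, 0]], [[60, 160, -130], [0, 0, 0]], [[60, 160, -130], [0, 0, 0]]], "fingers": -1}}

```text
t: 25.1
ee_pos: [496.9, 161.1, 351.0]
ee_rot: [[-0.994, -0.112, 0.002], [-0.112, 0.994, 0.003], [-0.002, 0.002, -1.0]]
force: [0.0, 0.6, -0.2]
finger_gap: 92.3
finger_force: 0.0
```

Run:
```python
from h import *
s=env.state();print(s['t'],s['ee_pos'],s['force'])
cv2.imwrite("pics/w5.png",get_image("wrist")[:,:,::-1])
p=camera_params("wrist");np.save("w5.npy",p,allow_pickle=True)
```

```text
25.1 [496.88 161.11 350.96] [ 0.04  0.58 -0.15]
```

View pics/w5.png

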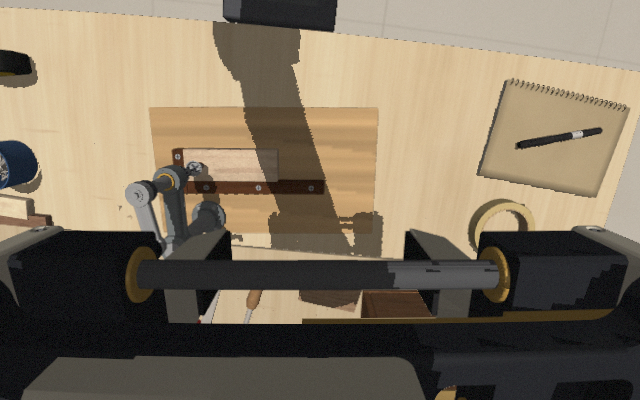

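The block (182–278, 150–181) is still against the fence and stop, and the crank is free. The bystanders haven't been touched. I'll take one close crop of the bit and screw.

Run:
```python
from h import *
p=np.load("w5.npy",allow_pickle=True).item()
for X in([524,-10.5,78],[524,-10.5,70],[524,-10.5,64],[524,-10.5,37],[524,-10.5,104]):
  print(X,(proj(p,X)-[140,130])*8)
cv2.imwrite("pics/w5c.png",cv2.resize(cv2.imread("pics/w5.png")[130:200,140:235],None,fx=8,fy=8,interpolation=cv2.INTER_CUBIC))
```

```text
[524, -10.5, 78] [409.5  329.03]
[524, -10.5, 70] [426.81 320.8 ]
[524, -10.5, 64] [439.4 314.8]
[524, -10.5, 37] [492.34 289.63]
[524, -10.5, 104] [348.87 357.93]
```

View pics/w5c.png

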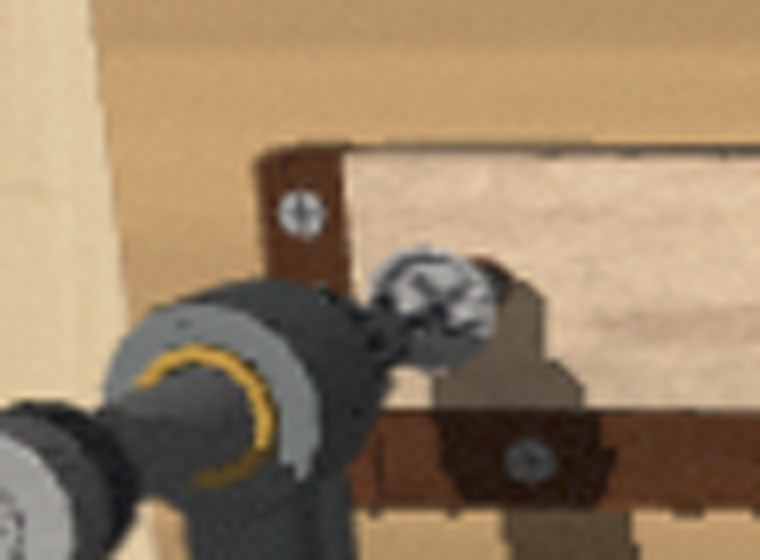

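The bit is clear above the head. The screw head, at crop (432,300), fits a height of 64–70 mm. The block is flush with the stop and fence.

```bash
python3 -c "
from workcell import env
print(env.hand_in())"
```

```text
the job is handed in; nothing more can be done
None
```

I handed the job in at about 25 s. The block is home in the jig, the screw was cranked in about 1.5 turns under roughly 13–15 N (judged from crank travel and push force, not measured directly), the spindle is back at the top and released, and the arm never went near the tin, tape measure or masking tape.

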